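Bring the dry block heater out of standby with its pull-to-unlock dial

ROBOT

A 6-joint arm with a two-finger parallel gripper is mounted at the origin on the work surface. World frame = base frame: x ahead of the robot, y to its left, z up, the work surface at z = 0. Lengths are in m, angles in rad, forces in N, time in s.
With the tool pointing down it reaches from about 0.35 to 0.725 m from the base axis. Payload 6 kg.
Tool frame: the origin (TCP) lies on the centre line of the jaws, within the pads' length; the fingertips stand 17 mm ahead of it and the grasp point (between the pads) lies 2 mm behind it; z points along the fingers, y is the line along which they close (so a half turn about z gives the same grasp; the last joint's range is limited). The gripper opens to 85 mm and grips with 20 to 120 N. Pads are 22 mm wide; open, the fingers measure 114 mm over their backs; the gripper's body (76 mm by 85 mm) begins 54 mm behind the grasp point. The pads swing forward as they close: fully open they stand 13 mm farther back than shut.
Start: joints at [1.486, 0.04, 0.085, 0, -1.615, -0.334], TCP at [0.244, 0.548, 0.248] pointing down, gripper open.
Joint ranges: [-2.56, 2.56], [-1.29, 2.01], [-1.08, 1.49], [-3.29, 1.98], [-2.81, -0.18], [-2.99, 2.99]. Speed limits (rad/s): [2.57, 2.57, 3.01, 3.14, 3.14, 3.14].

INTERFACE

Orientations are given as a unit quaternion [x, y, z, w].
In Python, from cell import bot, cams gives the robot as it stands. Calls block until the motion is done:
- bot.reach(position, orientation): joint-space move of the TCP to a pose.
- bot.line_to(position, ori=None, max_speed=0.15, contact_N=None): straight line of the TCP; ori=None keeps the orientation; max_speed is the mean speed in m/s. With contact_N (N) it stops when the force on the tool has changed by that much, and returns True; else False.
- bot.move_joints(angles): joint-space move.
- bot.grip(opening): finger opening in m; the grip force is fixed at half the most; returns when the fingers have stopped.
- bot.dwell(seconds).
- bot.ik(position, orientation): joint angles nearest the present ones, or None.
- bot.sense(): the state.
- cams.grab_frame(name): name is "side" or "top"; returns the picture (480x640x3 uint8, blue, green, red); there is no depth.
- cams.get_calibration(name): a dict with "mtx" (3x3 intrinsics, pixels), "origin" and "rotation" of the camera in the world. Camera axes: x right, y up, looking along -z (the intrinsics and any distortion apply to the point x, -y, -z); pixel columns grow to the right and rows downward; lengths in m; the calibration is good to about 2 mm. A picture is of the moment at which its call begins. get_calibration takes no time and is no camera call.
A pose or a line that the arm cannot do raises bot.PlanningError and nothing moves.
- bot.finish_job(): hands the job in; it is judged then, once.
The state is a dict: "t": time; "q": joint angles; "joint_vel": joint speeds; "tau": joint torques, N m; "ee_pos": TCP position; "orientation": TCP orientation; "force": force on the tool from outside, world axes, zero at the start; "ft_torque": the same for the moment, N m; "grip_width": finger opening in m; "grip_force": force on a finger pad.
Only numpy, scipy, OpenCV 4.12 (cv2) and the standard library are available. Lean on these libraries where they do the work, as an engineer would, in place of code of your own. Each camera call takes 0.05 s, during which the arm holds its last target. There are 200 camera calls.

TASK

Bring the dry block heater out of standby: pull its notch-locked dial straight up until the pointer pin is clear of the ring, turn it counter-clockwise to the narrow working notch, and push it back down fully home there. Find that notch by feel, keeping the pin's pressure on the ring gentle (well under 24 N, whether pushing or turning), let go of the dial, and leave the heater's small timer knob and everything standing around alone.

Things in the scene. Friction and masses are not known exactly. Their poses are not given: they have to be found in the camera images.
- heater: Dry block heater, fixed: white box 260 mm (x) by 280 mm (y), flat grey top panel 75 mm above the table; front faces -x. Origin: centre of its underside, on the table. The dial's vertical axis is at heater x -60 mm, y 0. A silver tube block (100 by 200 mm, 44 mm above the panel, tube caps to 70 mm above it) covers the rear (+x) part from heater x +20 mm on.
- ring_mid (a point): Centre of the fixed steel ring round the dial, on the dial's axis, at the level of the ring's top, 13 mm above the panel. Inner radius 27 mm, outer 35 mm. It has two notches, one wide and one narrow, on the heater's left (+y) side, both cut down to the panel. This point's axes are the heater's, whichever way the notches lie.
- dial_grip (a point): Grip point on the dial's axis, 42 mm above the panel when the dial is home; rises and turns with it. The dial is black: round skirt (radius 23 mm, top 16 mm above the panel when home) below an upright bar 44 mm long, 16 mm thick, its top 17 mm above this point. x axis: along the bar, towards the pointer pin; z up.
- pin_tip (a point): Outer end of the dial's steel pointer pin, 45 mm from the axis. The pin, 6 mm square, sticks out level from the skirt under one end of the bar and reaches over the ring; its underside is 3 mm above the panel when home. Axes as dial_grip.
- dial_pull (a joint): How far the dial is pulled up, m: 0 fully home, 0.016 at the upper stop. About 4 N of friction: it stays at the height where it is left. The pin is clear of the ring above 0.010; it rests on top of the ring at 0.010; within a notch it goes down to 0.
- dial_turn (a joint): Turn of the dial, rad, counter-clockwise seen from above; stops at -1.5 and +0.45; slight friction. At 0 the pin points 2.15 rad from heater x. Notches, nominally: standby -1.15 (28 mm wide; the pin starts there), working 0 (8.6 mm for the 6 mm pin: 0.04 rad play each way). The hand-fitted ring shifts both notches together by up to 0.25 rad either way: feel for the drop.
- timer (a joint): Small round black timer knob (28 mm wide, 16 mm high) on the panel at heater x = -20 mm, y = -105 mm; not to be turned. Value in rad.
- vial: Small amber vial, 22 mm wide, 34 mm high, standing loose on the panel's front right corner; origin at its underside.
- beaker: Glass beaker, 68 mm wide, 85 mm high, beside the heater; origin at its underside.
- jar: White jar with a blue cap, 64 mm wide, 100 mm high, beside the heater; origin at its underside.
- dish: Flat clear dish, 90 mm wide, 16 mm high; origin at its underside.
- slide_box: Box of slides, 85 by 70 by 32 mm; origin at its underside.
- pipette: Hand pipette lying on the table, 220 mm long, 26 mm thick; origin at mid-length, underside.
- tip_rack: Tip box, 112 by 87 by 72 mm; origin at its underside.

How it is judged:
By the outcome, as a careful person would: the job done as asked, in the order asked, and still so for the second after the job is handed in, with the robot touching nothing.
It also fails if it takes over 67 s, if anything falls off the work surface, if the arm or the gripper's body presses on something with over 40 N, if the wrist force passes 120 N, or if a joint passes its speed limit or range.

## Working session

There is one attempt and no reset: what is moved stays moved. The work goes in short steps, each a Python script; the robot and the scene stay as the last script left them, time stands still between calls to the robot, and variables do not carry over. Pictures are saved under pics/ and viewed, at most 10 in all, crops included, and the job is handed in when it is done.

```bash
ls; mkdir -p pics; python3 - <<'E'
from cell import bot,cams
import cv2
for n in("top","side"):
    cv2.imwrite(f"pics/{n}0.png",cams.grab_frame(n)); c=cams.get_calibration(n); print(n,c)
print(bot.sense())
E
```

```text
pics
top {'mtx': array([[618.59951124,   0.        , 312.94954563],
       [  0.        , 618.59951124, 237.6118393 ],
       [  0.        ,   0.        ,   1.        ]]), 'origin': array([0.3181957 , 0.04070686, 1.68996763]), 'rotation': array([ 0.05896018, -0.07156582, -0.69687079,  0.71117729])}
side {'mtx': array([[531.31453562,   0.        , 321.26411514],
       [  0.        , 531.31453562, 246.51108481],
       [  0.        ,   0.        ,   1.        ]]), 'origin': array([ 0.1230859 , -0.77484985,  0.91075671]), 'rotation': array([ 0.39361816, -0.10970218, -0.24134258,  0.88021812])}
{'t': 0.1, 'q': array([ 1.48567640e+00,  4.07584159e-02,  8.38656771e-02, -3.91133457e-04,
       -1.61548815e+00, -3.33719413e-01]), 'joint_vel': array([-0.00010561, -0.0001227 ,  0.00243371,  0.00254904,  0.00256694,
       -0.00043473]), 'tau': array([-5.65580354e-03, -3.69351375e+01,  3.48279977e+01,  6.95187941e+00,
       -4.63799734e-03, -8.39262526e-06]), 'ee_pos': array([0.24383626, 0.54791673, 0.24735352]), 'orientation': array([ 9.78153184e-01, -2.07883818e-01, -9.56440076e-05,  8.10391162e-04]), 'force': array([ 0.51660086, -0.69939445, -0.30237706]), 'ft_torque': array([-0.00368116,  0.02113933, -0.01199953]), 'grip_force': 0.0, 'grip_width': 0.08573447279848677}
```

View pics/top0.png

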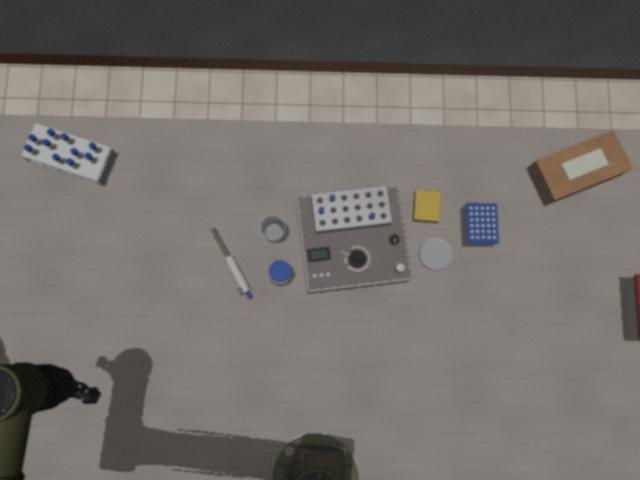

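View pics/side0.png

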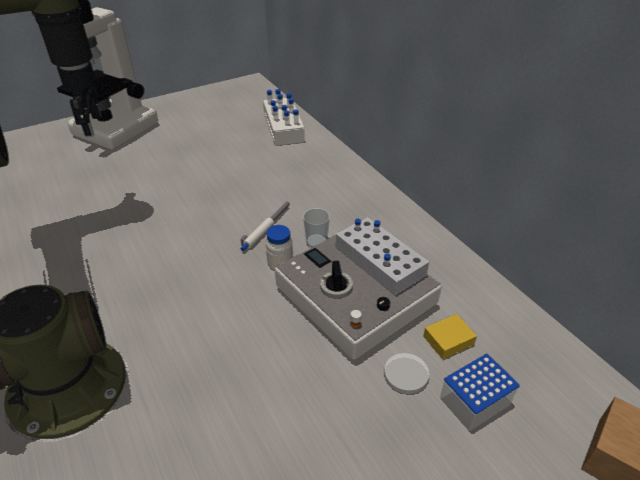

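The top view shows the heater with its dial at about (358,258); corners are near (299,195), (398,187), (409,283) and (308,291). The pin points to the upper left. The side view shows the dial bar at (337,275), with nothing close to it except the tube block. I'll zoom in.

```bash
python3 - <<'E'
import cv2
a=cv2.imread("pics/top0.png")[180:300,285:425]; b=cv2.imread("pics/side0.png")[205:355,265:445]
a=cv2.resize(a,(700,600),interpolation=cv2.INTER_CUBIC); b=cv2.resize(b,(720,600),interpolation=cv2.INTER_CUBIC)
cv2.imwrite("pics/topc.png",a);cv2.imwrite("pics/sidec.png",b)
E
```

```text
(no output)
```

View pics/topc.png

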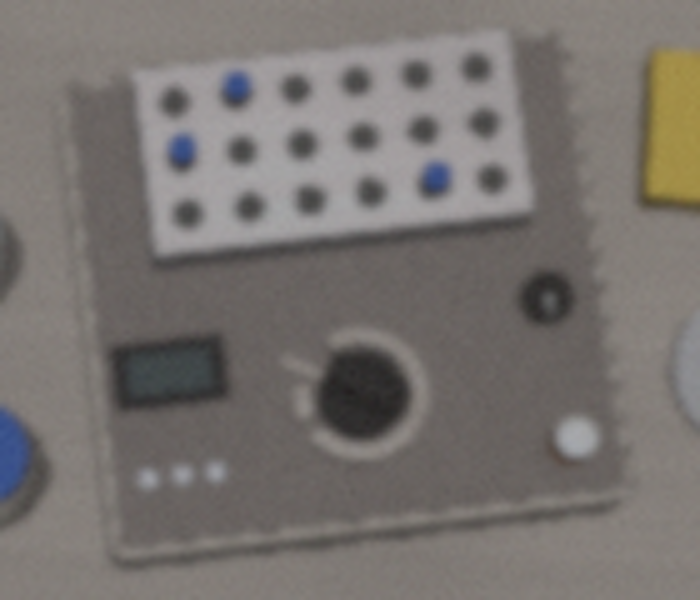

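View pics/sidec.png

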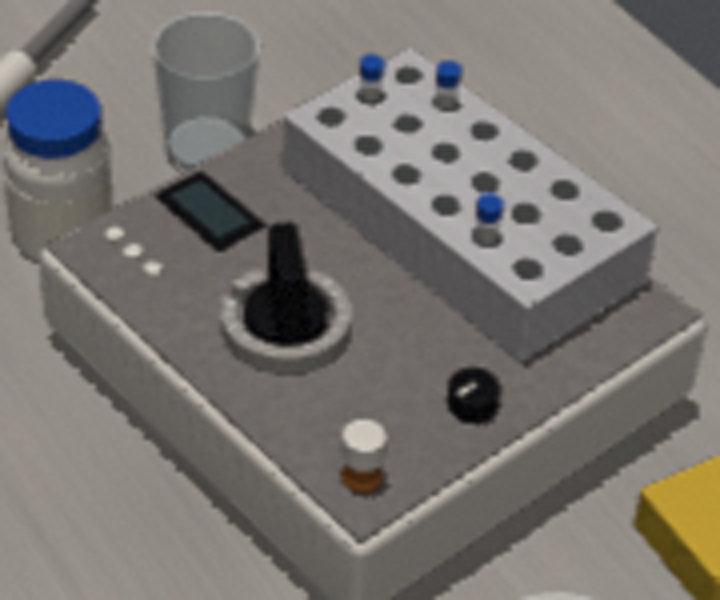

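The crops show, in top-crop pixels: ring centre (361,394), pin tip (287,359), narrow notch gap around (308,425), and panel front corners (113,552) and (618,497).

```bash
cat > h.py <<'E'
import numpy as np
from cell import bot,cams
from scipy.spatial.transform import Rotation as R
def ray(n,px,z):
    c=cams.get_calibration(n); K=c["mtx"]
    d=np.linalg.inv(K)@[px[0],px[1],1]; d=R.from_quat(c["rotation"]).apply([d[0],-d[1],-d[2]])
    o=c["origin"]; return o+d*(z-o[2])/d[2]
E
python3 - <<'E'
from h import *
T=lambda p,z:ray("top",((p[0]+.5)/5-.5+285,(p[1]+.5)/5-.5+180),z)
S=lambda p,z:ray("side",((p[0]+.5)/4-.5+265,(p[1]+.5)/4-.5+205),z)
print(cams.get_calibration("top").keys())
fl,fr=T((113,550),.075),T((618,493),.075); print(fl,fr,np.linalg.norm(fl-fr))
a=fl-fr; yaw=np.arctan2(-a[0],a[1]); print("yaw",yaw)
rl,rr=T((72,88),.075),T((562,40),.075);a=rl-rr;print(rl,rr,"yaw2",np.arctan2(-a[0],a[1]))
M=(fl+fr+rl+rr)/4; print("mid",M,"dial",M+R.from_euler("z",yaw).apply([-.06,0,0]))
c=T((361,394),.088); print("c",c)
for n,p,z in(("pin",(287,359),.081),("notch",(308,425),.088)):
    d=T(p,z)-c; print(n,np.hypot(*d[:2]),np.arctan2(d[1],d[0])-yaw)
print("side ring c",S((286,311),.088),"tops",S((283,227),.134))
s=[S(p,.075) for p in((42,256),(359,548),(704,318))];print(s)
a=s[0]-s[1];print(np.arctan2(-a[0],a[1])); a=s[2]-s[1];print(np.arctan2(a[1],a[0]))
E
```

```text
dict_keys(['mtx', 'origin', 'rotation'])
[0.48189375 0.02708382 0.075     ] [ 0.51738833 -0.23810707  0.075     ] 0.26755573667759247
yaw 0.13305464229811803
[0.73014953 0.05414786 0.075     ] [ 0.76311084 -0.21015258  0.075     ] yaw2 0.1240709422960174
mid [ 0.62313562 -0.09175699  0.075     ] dial [ 0.56366594 -0.09971674  0.075     ]
c [ 0.56516616 -0.10118724  0.088     ]
pin 0.04296275315124971 0.9820022643247073
notch 0.03248527887439956 1.988422006907508
side ring c [ 0.56449542 -0.10066572  0.088     ] tops [ 0.57145963 -0.08458649  0.134     ]
[array([0.47589744, 0.01672149, 0.075     ]), array([ 0.51627225, -0.24641866,  0.075     ]), array([ 0.76573764, -0.21098184,  0.075     ])]
0.15224727671178845
0.14110700688828381
```

```bash
cat >> h.py <<'E'
C=np.array([.5645,-.1006]); YAW=.137
Q=lambda th:np.array([np.cos(th/2),np.sin(th/2),0,0])
def show(tag=""):
    s=bot.sense(); print(tag,"t%.1f"%s["t"],"p",s["ee_pos"].round(4),"F",s["force"].round(1),"M",s["ft_torque"].round(2),"q6 %.3f"%s["q"][5],"w %.4f g %.0f"%(s["grip_width"],s["grip_force"]))
    return s
E
python3 - <<'E'
from h import *
for b in (1.12,1.12-np.pi):
    for d in(0,.9,1.45):
        q=bot.ik([*C,.13],Q(b+d)); print(b,d,None if q is None else np.round(q,3))
E
```

```text
1.12 0 [ 0.173 -0.012 -0.183  0.    -1.4    2.517]
1.12 0.9 [ 0.173 -0.012 -0.183  0.    -1.4   -2.866]
1.12 1.45 [ 0.173 -0.012 -0.183  0.    -1.4   -2.316]
-2.021592653589793 0 [ 0.173 -0.012 -0.183  0.    -1.4   -0.624]
-2.021592653589793 0.9 [ 0.173 -0.012 -0.183  0.    -1.4    0.276]
-2.021592653589793 1.45 [ 0.173 -0.012 -0.183  0.    -1.4    0.826]
```

```bash
python3 - <<'E'
from h import *
th=1.12-np.pi
bot.reach([*C,.22],Q(th)); 
bot.line_to([*C,.117],max_speed=.08,contact_N=10)
show("down")
bot.dwell(.3); show()
import cv2
f=cams.grab_frame("side")[185:335,245:445]; cv2.imwrite("pics/s1.png",cv2.resize(f,(800,600),interpolation=cv2.INTER_CUBIC))
E
```

```text
down t4.1 p [ 0.5648 -0.1006  0.1177] F [-0.3 -0.5  0.2] M [-0.04  0.01 -0.03] q6 -0.624 w 0.0852 g 0
 t4.4 p [ 0.5646 -0.1006  0.1172] F [ 0.1  0.4 -0.6] M [ 0.    0.05 -0.02] q6 -0.624 w 0.0855 g 0
```

View pics/s1.png

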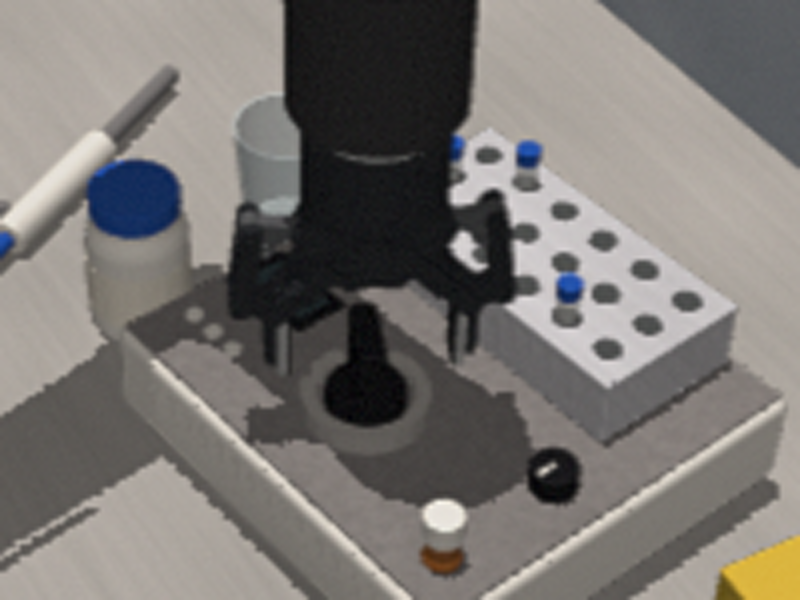

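The fingers straddle the dial bar (crop: bar at (367,340), fingers at (280,345) and (460,335)) and stay clear of the tube block. Next: grip, then lift.

```bash
python3 - <<'E'
from h import *
bot.grip(.010); s=show("grip"); bot.dwell(.3); s=show()
p=s["ee_pos"].copy()
np.save("z0.npy",p)
for dz in (.004,.009,.0133):
    r=bot.line_to([C[0],C[1],p[2]+dz],max_speed=.015,contact_N=25); show(f"up{dz} {r}")
    if r:break
bot.dwell(.2);show()
E
```

```text
grip t5.1 p [ 0.5642 -0.1004  0.1171] F [-2.6  2.5  2. ] M [ 0.76  1.15 -0.01] q6 -0.624 w 0.0155 g 59
 t5.4 p [ 0.5642 -0.1004  0.1171] F [-5.3  1.9  4.2] M [1.1  1.62 0.08] q6 -0.624 w 0.0151 g 59
up0.004 False t5.8 p [ 0.5642 -0.1004  0.1203] F [-1.5  2.3 -4.6] M [0.7  0.46 0.02] q6 -0.624 w 0.0156 g 58
up0.009 False t6.3 p [ 0.5642 -0.1004  0.1264] F [-4.4  3.6 -3.4] M [1.18 1.46 0.01] q6 -0.624 w 0.0155 g 59
up0.0133 False t6.7 p [ 0.5642 -0.1005  0.1308] F [-5.6  3.5 -3.7] M [1.36 1.57 0.07] q6 -0.624 w 0.0158 g 59
 t6.9 p [ 0.5642 -0.1004  0.1308] F [-4.8  3.6 -3.2] M [1.39 1.6  0.01] q6 -0.624 w 0.0152 g 59
```

```bash
python3 - <<'E'
from h import *
q=bot.sense()["q"].copy(); q0=q.copy()
for k in range(1,7):
    q[5]=q0[5]+.897*k/6; bot.move_joints(q); s=show(k)
    if np.hypot(*s["force"][:2])>20 or abs(s["ft_torque"][2])>.6: print("STOP");break
bot.dwell(.2);show()
E
```

```text
1 t7.2 p [ 0.5644 -0.1005  0.1313] F [-2.7  3.1 -3.3] M [0.91 0.89 0.05] q6 -0.478 w 0.0155 g 59
2 t7.5 p [ 0.5646 -0.1006  0.1312] F [-1.6  1.1 -3.5] M [0.67 0.28 0.06] q6 -0.331 w 0.0151 g 59
3 t7.7 p [ 0.5648 -0.1006  0.1313] F [ 1.3  1.8 -4. ] M [ 0.44 -0.47  0.03] q6 -0.183 w 0.0149 g 59
4 t8.0 p [ 0.565  -0.1005  0.1313] F [ 4.   0.5 -3.7] M [ 0.25 -1.53  0.02] q6 -0.034 w 0.0152 g 59
5 t8.3 p [ 0.5653 -0.1004  0.1313] F [ 5.4  0.8 -5.4] M [ 0.26 -1.8   0.01] q6 0.117 w 0.0151 g 59
6 t8.5 p [ 0.5655 -0.1003  0.1314] F [ 7.   0.6 -5.3] M [ 0.32 -2.11  0.08] q6 0.266 w 0.0153 g 59
 t8.7 p [ 0.5655 -0.1003  0.1315] F [ 5.1  1.3 -5.1] M [ 0.37 -2.08  0.05] q6 0.266 w 0.0152 g 59
```

```bash
cat >> h.py <<'E'
XY=np.array([.5648,-.1004]); Z0=.1171
def lower(z_to,th,lim=9,step=.0006):
    "step down gently; returns (blocked, z)"
    z=bot.sense()["ee_pos"][2]
    while z>z_to:
        z-=step
        r=bot.line_to([*XY,z],ori=Q(th),max_speed=.01,contact_N=7)
        s=bot.sense(); F=s["force"][2]; M=s["ft_torque"][2]
        if F>lim or abs(M)>.4: return True,s
    return False,s
E
python3 - <<'E'
from h import *
tn=-.27
while tn<.3:
    th=tn+2.15+YAW-np.pi
    bot.line_to([*XY,Z0+.0125],ori=Q(th),max_speed=.03); 
    b,s=lower(Z0+.0075,th)
    show(f"{tn:.2f} blocked={b} pull {s['ee_pos'][2]-Z0:.4f}")
    if not b: print("IN");break
    if s["t"]>40: break
    tn+=.05
E
```

```text
-0.27 blocked=True pull 0.0096 t11.7 p [ 0.5656 -0.1005  0.1267] F [ 1.7  2.6 10.1] M [ 1.48 -0.59 -0.  ] q6 0.272 w 0.0152 g 61
-0.22 blocked=False pull 0.0094 t14.3 p [ 0.5657 -0.1004  0.1265] F [3.9 3.4 7.6] M [ 1.35 -1.01  0.03] q6 0.322 w 0.0153 g 61
IN
```

```bash
cat >> h.py <<'E'
def lower(z_to,th,lim=9.5,step=.0006):
    z=min(bot.sense()["ee_pos"][2],Z0+.0115)
    while True:
        z-=step
        bot.line_to([*XY,z],ori=Q(th),max_speed=.015)
        s=bot.sense(); F=s["force"][2]
        if F>lim or abs(s["ft_torque"][2])>.4: return True,s
        if s["ee_pos"][2]<z_to: return False,s
E
python3 - <<'E'
from h import *
tn=-.22
while tn<.3:
    th=tn+2.15+YAW-np.pi
    bot.line_to([*XY,Z0+.0125],ori=Q(th),max_speed=.03); 
    b,s=lower(Z0+.0075,th)
    show(f"{tn:.2f} blocked={b} pull {s['ee_pos'][2]-Z0:.4f}")
    if not b: print("IN");break
    if s["t"]>42: break
    tn+=.05
E
```

```text
-0.22 blocked=True pull 0.0092 t16.6 p [ 0.5657 -0.1005  0.1263] F [2.1 3.5 9.6] M [ 1.5  -0.64 -0.01] q6 0.322 w 0.0152 g 61
-0.17 blocked=False pull 0.0069 t19.2 p [ 0.5657 -0.1003  0.124 ] F [5.3 3.2 2.6] M [ 0.98 -1.97 -0.03] q6 0.372 w 0.0154 g 60
IN
```

```bash
python3 - <<'E'
from h import *
th=-.17+2.15+YAW-np.pi
for i in range(3):
    b,s=lower(Z0+.0006*(3-2*i) if i else Z0+.003,th,lim=11)
    show(f"{b} pull {s['ee_pos'][2]-Z0:.4f}")
    if b: break
E
```

```text
False pull 0.0024 t21.5 p [ 0.5657 -0.1003  0.1195] F [4.6 2.3 2.6] M [ 0.95 -2.    0.06] q6 0.372 w 0.0150 g 60
False pull 0.0002 t22.7 p [ 0.5657 -0.1003  0.1173] F [5.8 3.6 1.2] M [ 0.96 -1.96 -0.01] q6 0.372 w 0.0149 g 60
True pull -0.0001 t24.2 p [ 0.5658 -0.1003  0.117 ] F [-0.1  4.9 12.9] M [ 1.85  0.01 -0.02] q6 0.372 w 0.0153 g 62
```

```bash
python3 - <<'E'
from h import *
import cv2
bot.grip(.06); show("open")
bot.line_to([*XY,.25],max_speed=.1); 
bot.reach([.35,.25,.30],Q(-1)); show("away")
for n,(y,x,h,w) in dict(top=(180,285,120,140),side=(205,265,150,180)).items():
    f=cams.grab_frame(n)[y:y+h,x:x+w]; cv2.imwrite(f"pics/{n}_end.png",cv2.resize(f,None,fx=4,fy=4,interpolation=cv2.INTER_CUBIC))
E
```

```text
open t24.7 p [ 0.5644 -0.1006  0.1132] F [ 0.4 -0.  -0.5] M [-0.01 -0.01 -0.02] q6 0.372 w 0.0599 g 0
away t27.8 p [0.3504 0.2497 0.2998] F [-0.5 -0.1  0.3] M [-0.02 -0.02 -0.01] q6 -0.523 w 0.0599 g 0
```

View pics/top_end.png

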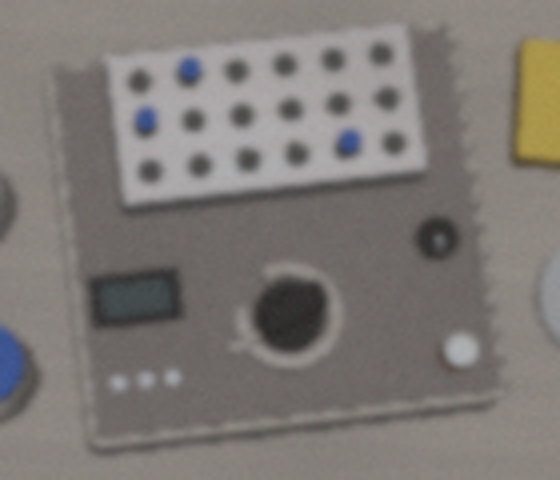

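View pics/side_end.png

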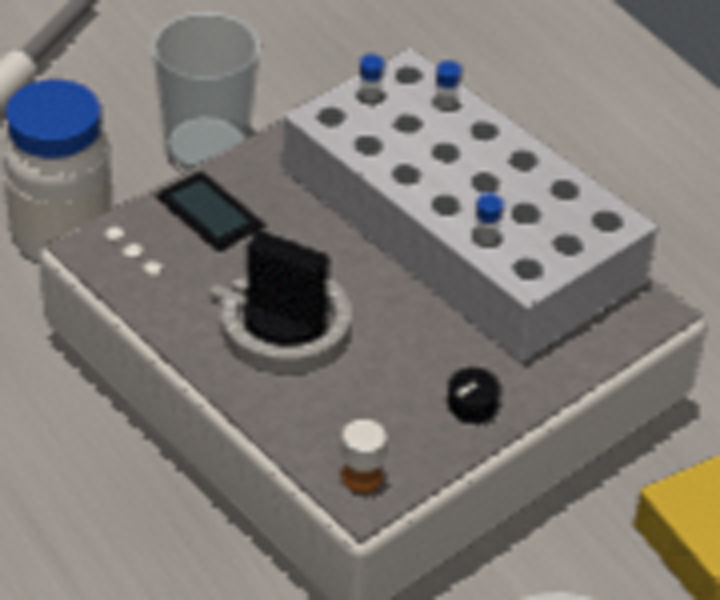

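The pin sits in the narrow notch (top crop (237,345)), with the bar turned and the skirt as low as before. The vial and timer knob haven't moved. The descent ended at a firm stop at the original home height.

```bash
python3 -c "
from cell import bot
print(bot.finish_job())"
```

```text
the job is handed in; nothing more can be done
None
```

The heater is out of standby: the dial went up, counter-clockwise and down to a firm stop at its home height in the working notch, found by feel at about -0.17 rad. It is released, and the last pictures show the pin in the notch and the timer knob and vial undisturbed. I handed the job in at about 28 s, and the total downward push reached about 13 N at most.

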